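# Open the comb on the binding machine by four clicks and hold it for the pages

## Task

A thick plastic comb is sitting on the prongs of the comb-binding machine. Slide the comb-size selector on the machine's front deck all the way to its thick-comb end stop (its left end as seen from you, by the large ring mark), then draw the opening lever on the machine's right flank towards you until you have felt four clicks, never going on to a fifth. The lever springs shut if it is let go, so finish while still holding it at the fourth click with the comb open for the pages, and leave everything else on the bench where it stands.

Things in the scene. Friction and masses are not known exactly. Their poses are not given: they have to be found in the camera images.
- binder: the comb-binding machine, fixed: grey housing 240 mm deep (x), 370 mm wide (y); origin under its centre on the bench, x from its front (robot side) to its rear, y to its left, z up. Front deck 85 mm high; behind it (from x = +35 mm) the punch housing, 130 mm high; between them the black comb, top at 115 mm, its tines swing forward to x = -20 mm; punch bail at the rear, not used
- slide_grip (a point): centre of the black grip of the comb-size selector on the front deck: a block 16 mm (machine x) by 28 mm (machine y) by 20 mm tall on the deck, its top 106 mm above the bench; axes as the machine's. It slides along the machine's y; the deck is clear for 50 mm around it
- size_slide (a joint): travel of the comb-size selector, m: 0 at the small-comb end (right, small ring mark), 0.050 at the thick-comb end stop (left, +y of the machine, large ring mark); starts between 0 and 0.025; stays where it is left; friction 1.5 N. Until it is within about 5 mm of the thick-comb stop, an inner rod blocks the lever after two clicks
- handle: the opening lever: flat steel arm 20 mm wide, 6 mm thick, with the grip at its top; turns with joint opener; origin on its axle at the machine's right flank, axes as the machine's at rest (the arm then leans 0.32 rad back from its z axis towards its x axis)
- lever_grip (a point): centre of the lever's round black grip bar: 22 mm diameter, 75 mm long, lying along the machine's y and pointing out to the right from the top of the arm; free all round, about 236 mm above the bench at rest, 170 mm from the axle
- lever_axle (a point): point on the lever's axle line, level in y with the middle of the grip bar, 75 mm above the bench; axes as the machine's. The grip moves about it on an arc of radius 170 mm in the machine's x-z plane, from 0.32 rad behind the vertical (to the machine's rear) at rest, over the top towards the machine's front (the robot)
- opener (a joint): lever angle, rad: 0 at rest, grows as the grip is drawn to the machine's front, up to 0.98. One click each 0.14 rad: a sprung ball climbs a long ramp, then drops off a short face into the next notch (notches at 0.14, 0.28, 0.42, 0.56, 0.70; each crest 0.045 before its notch). A spring always pulls it shut: the pull at the grip is 8 to 13 N on the ramps and drops sharply, by about 5 N, at each click
- drink_a_mid (a point): a sports-drink bottle, brown contents, orange cap, 72 mm across, 190 mm tall, behind and right of the lever; point at its centre, 95 mm up; leave it alone
- drink_b_mid (a point): a sports-drink bottle, green contents, orange cap, 72 mm across, 190 mm tall, left of the machine; point at its centre, 95 mm up; leave it alone
- jar_mid (a point): an amber specimen jar with a metal lid, 60 mm across, 85 mm tall, beside the machine's front left corner; point at its centre, 42.5 mm up; leave it alone
- stapler_mid (a point): a black desk stapler, 135 x 36 x 52 mm, right of the machine; point at its centre, 26 mm up; leave it alone
- calculator_mid (a point): a dark pocket calculator, 80 x 150 x 14 mm, lying right of the machine's front; point at its centre, 7 mm up; leave it alone

How it is judged:
By the outcome, as a careful person would: the job done as asked, in the order asked, and still so for the second after the job is handed in, while the arm keeps its last pose, push and grip.
It also fails if it takes over 64 s, if anything falls off the work surface, if the arm or the gripper's body presses on something with over 40 N, if the wrist force passes 120 N, or if a joint passes its speed limit or range.

## Robot

A 6-joint arm with a two-finger parallel gripper is mounted at the origin on the work surface. World frame = base frame: x ahead of the robot, y to its left, z up, the work surface at z = 0. Lengths are in m, angles in rad, forces in N, time in s.
With the tool pointing down it reaches from about 0.4 to 0.925 m from the base axis. Payload 3.4 kg.
Tool frame: the origin (TCP) lies midway between the tips of the shut fingers; the grasp point (between the pads) lies 19 mm behind it (arm.grip_point_offset is the distance from the TCP to the grasp point, in m); z points along the fingers, y is the line along which they close (so a half turn about z gives the same grasp; the last joint's range is limited). The gripper opens to 85 mm and grips with 20 to 120 N. Pads are 22 mm wide; open, the fingers measure 114 mm over their backs; the gripper's body (76 mm by 85 mm) begins 54 mm behind the grasp point. The pads swing forward as they close: fully open they stand 13 mm farther back than shut.
Start: joints at [1.129, 0.307, 1.506, -0, 1.328, -0.073], TCP at [0.207, 0.536, 0.231] pointing down, gripper open.
Joint ranges: [-3.12, 3.12], [-1.05, 2.28], [0.14, 2.33], [-1.42, 4.57], [0.1, 2.73], [-2.68, 2.68]. Speed limits (rad/s): [2.57, 2.57, 3.14, 3.14, 3.14, 3.14].

## Interface

Orientations are given as a unit quaternion [w, x, y, z].
In Python, from bench import read_state, cams, arm gives the robot as it stands.
- The arm moves only by the tool drive_tool, never from a script. Its argument "moves" is a list of rows, each a list of 6 numbers: the shift along the tool's x, y, z in cm, then the turn, a rotation vector about the tool's x, y, z in degrees. A call has 1 to 20 rows; each row is the pose to reach, as a shift and turn from the pose commanded when the call began, along the tool's axes at that moment; what a row does not reach only later rows make up. A row lasts 1/10 s, in which the tool goes at most 50 mm and 8.59 degrees, less where a joint would pass 70% of its speed; a pose out of reach is approached as far as the arm can. A call with a gripper value outside its range is refused whole. "fingers" is the finger opening in cm, from 0 to 8.54, set as the call begins (left out, the last holds). The fingers move at their own pace and stop on an object; "force" is the grip in N (left out, the last holds). Time passes only in rows, so rows that repeat a pose let the fingers close. It gives the time, the measured TCP pose, the force, the opening and the grip force at its end, in the units of the state.
- read_state(): the state, without advancing time (a new reading comes with each control period).
- cams.capture(name): name is "scene" or "top"; returns the picture (400x640x3 uint8, blue, green, red); there is no depth.
- cams.get_calibration(name): a dict with "fx", "fy", "cx", "cy" (pixels), "eye" and "attitude" of the camera in the world. Camera axes: x right, y up, looking along -z (the intrinsics and any distortion apply to the point x, -y, -z); pixel columns grow to the right and rows downward; lengths in m; the calibration is good to about 2 mm. A picture is of the moment at which its call begins. get_calibration takes no time and is no camera call.
- arm.close_job(): hands the job in; it is judged then, once.
Trained networks look in the newest picture that a camera, given by its name, has taken for a name from the list of things; names that differ only in an ending like _2 or _b are one class to them, and where a whole thing is asked for, a point or a joint stands for the part that bears it (a point fixed in the world has none). Each returns a list of dicts, best first, with "conf" (0 to 1); they miss things now and then, are a little off and sometimes report something else, mostly with a low value. They report only what shows in the picture. A call takes as long as a camera call.
- cams.regions_of(label, camera): "mask" (400x640 bool, what is visible of it) and "bbox" ([centre column, centre row, width, height] in pixels, round what is visible of it).
- cams.place_of(label, camera): "position" ([column, row] in pixels: a listed point, or the origin of a listed thing).
The state is a dict: "clock": time; "joints": joint angles; "joint_velocities": joint speeds; "tau": joint torques, N m; "ee_pos": TCP position; "tool_rot": TCP orientation; "ft_force": force on the tool from outside, world axes, zero at the start; "ft_torque": the same for the moment, N m; "opening": finger opening in m; "gripper_force": force on a finger pad.
Only numpy, scipy, OpenCV 4.12 (cv2) and the standard library are available. Lean on these libraries where they do the work, as an engineer would, in place of code of your own. Each camera call takes 0.05 s, during which the arm holds its last target. There are 200 camera calls.

## Working session

There is one attempt and no reset: what is moved stays moved. The work goes in short steps, Python scripts to look and compute and a tool call to move; the robot and the scene stay as the last step left them, time stands still between calls to the robot, and variables do not carry over. Pictures are saved under pics/ and viewed, at most 10 in all, crops included, and the job is handed in when it is done.

Besides the shell and the picture viewer there is one more tool, called as name(argument=value, ...), one argument or row to a line, values as JSON. drive_tool: Moves the arm, as the interface text tells. Its arguments: {"type":"object","properties":{"moves":{"type":"array"},"fingers":{"type":"number"},"force":{"type":"number"}},"required":["moves"]}

```bash
mkdir -p pics; cat > h.py <<'E'
import numpy as np, cv2
from bench import read_state, cams, arm
from scipy.spatial.transform import Rotation as R
def rot(q): 
    q=np.array(q,float)
    return R.from_quat([q[1],q[2],q[3],q[0]]) if q.shape==(4,) else R.from_matrix(q)
def ray(name,px):
    c=cams.get_calibration(name)
    d=np.array([(px[0]-c["cx"])/c["fx"],-(px[1]-c["cy"])/c["fy"],-1.])
    return np.array(c["eye"],float),rot(c["attitude"]).apply(d)
def at_z(name,px,z):
    e,d=ray(name,px); return e+d*(z-e[2])/d[2]
def tri(p1,p2):
    e1,d1=ray("scene",p1);e2,d2=ray("top",p2)
    A=np.stack([d1,-d2],1); s=np.linalg.lstsq(A,e2-e1,rcond=None)[0]
    a=e1+d1*s[0];b=e2+d2*s[1]; return (a+b)/2,np.linalg.norm(a-b)
E
python3 - <<'E'
from h import *
np.set_printoptions(precision=4,suppress=True)
for n in("scene","top"):
    print(cams.get_calibration(n)); cv2.imwrite(f"pics/{n}1.png",cams.capture(n))
P={}
Z=dict(binder=0,slide_grip=.096,lever_grip=.236,lever_axle=.075,handle=.075,drink_a_mid=.095,stapler_mid=.026,calculator_mid=.007,jar_mid=.0425,drink_b_mid=.095)
for l in Z:
    for n in("scene","top"):
        r=cams.place_of(l,n)[:2]
        for k in r: print(l,n,np.round(k["position"],1),round(k["conf"],2),at_z(n,k["position"],Z[l]))
        if r:P[l,n]=r[0]["position"]
    if (l,"scene") in P and (l,"top") in P: print("  tri",tri(P[l,"scene"],P[l,"top"]))
s=read_state();print(s)
E
```

```text
{'fx': 443.66587335709306, 'fy': 443.66587335709306, 'cx': 319.7039503877834, 'cy': 198.1595329127784, 'eye': array([1.3206, 0.848 , 0.9273]), 'attitude': array([0.3111, 0.173 , 0.4287, 0.8304])}
{'fx': 374.40549442067953, 'fy': 374.40549442067953, 'cx': 314.46725231893254, 'cy': 197.28701220358758, 'eye': array([0.4201, 0.0254, 1.2058]), 'attitude': array([-0.6965, -0.0635,  0.0605,  0.7122])}
binder scene [332.5 246.1] 0.86 [0.5685 0.0932 0.    ]
binder top [296.9 217.3] 0.65 [0.5695 0.0865 0.    ]
binder top [354.9 215.5] 0.55 [ 0.5711 -0.1016  0.    ]
  tri (array([ 0.5679,  0.0887, -0.0029]), np.float64(0.0056011387639207))
slide_grip scene [365.7 217.2] 0.63 [0.4756 0.139  0.096 ]
slide_grip top [275.5 243.4] 0.38 [0.4816 0.1457 0.096 ]
slide_grip top [434.3 206.1] 0.37 [ 0.5821 -0.33    0.096 ]
  tri (array([0.4816, 0.1447, 0.1022]), np.float64(0.0009939765444126117))
lever_grip scene [271.9 158.8] 0.88 [ 0.6236 -0.1362  0.236 ]
lever_grip top [382.7 183.2] 0.62 [ 0.6259 -0.1537  0.236 ]
  tri (array([ 0.6219, -0.1497,  0.2315]), np.float64(0.01336933428336353))
lever_axle sce
[... 1385 characters left out ...]
34413372))
drink_b_mid scene [390.3 279.5] 0.58 [0.6205 0.3645 0.095 ]
drink_b_mid top [202.8 199.7] 0.72 [0.6175 0.3647 0.095 ]
  tri (array([0.6184, 0.3643, 0.0935]), np.float64(0.002109003712034082))
{'clock': 1.1, 'joints': array([ 1.1285,  0.3068,  1.5064, -0.    ,  1.3284, -0.0735]), 'joint_velocities': array([-0.0008, -0.0001, -0.0018, -0.0004,  0.0006,  0.0004]), 'tau': array([  0.0003, -45.75  , -25.2336,  -0.0001,   0.0007,   0.    ]), 'ee_pos': array([0.2073, 0.5363, 0.2313]), 'tool_rot': array([-0.    ,  0.1834,  0.983 , -0.    ]), 'ft_force': array([-0.4458,  0.4544, -0.0363]), 'ft_torque': array([ 0.0015, -0.0126,  0.0425]), 'gripper_force': 0.0, 'opening': 0.08522595460840228}
```

View pics/scene1.png

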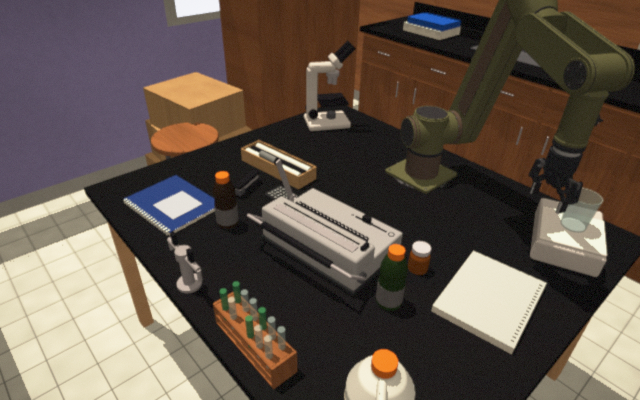

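View pics/top1.png

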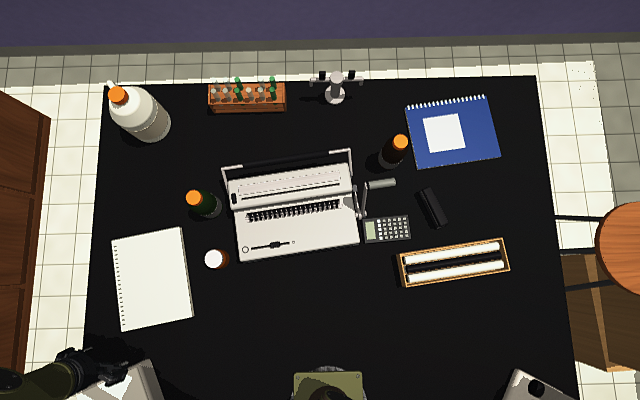

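The scene view shows the machine from behind. In the top view the housing spans columns 228–360, the selector slot runs about (245,249)–(293,241), and the grip bar lies at (365–395,184). I'll zoom in for the yaw and the grips.

```bash
python3 - <<'E'
from h import *
np.set_printoptions(precision=4,suppress=True)
t=cv2.imread("pics/top1.png"); 
a=cv2.resize(t[140:270,225:405],None,fx=4,fy=4,interpolation=cv2.INTER_CUBIC)
cv2.imwrite("pics/topcrop.png",a)
s=cv2.imread("pics/scene1.png")
cv2.imwrite("pics/scrop.png",cv2.resize(s[140:290,240:430],None,fx=4,fy=4,interpolation=cv2.INTER_CUBIC))
print(at_z("top",(242,261),.085),at_z("top",(359,243),.085))
for l in("lever_grip","slide_grip"):
  for n in("top","scene"):
    for k in cams.regions_of(l,n)[:2]:
        m=k["mask"].astype(np.uint8); print(l,n,k["conf"],k["bbox"],cv2.minAreaRect(cv2.findNonZero(m)))
E
```

```text
[0.4327 0.2461 0.085 ] [ 0.4779 -0.1015  0.085 ]
lever_grip top 0.68 [377.5, 201.8, 42.3, 44.5] ((370.259033203125, 193.51553344726562), (23.1040096282959, 53.150604248046875), 41.30860900878906)
lever_grip scene 0.61 [278.9, 177.8, 39.8, 47.7] ((279.6615295410156, 173.3869171142578), (57.135528564453125, 14.8107271194458), 57.875)
slide_grip top 0.58 [274.4, 245.8, 7.6, 4.8] ((274.5, 244.5), (5.0, 7.0), 90.0)
slide_grip scene 0.6 [366.2, 219.4, 10.5, 9.1] ((366.0, 219.0), (9.899494171142578, 8.485280990600586), 45.0)
```

View pics/topcrop.png

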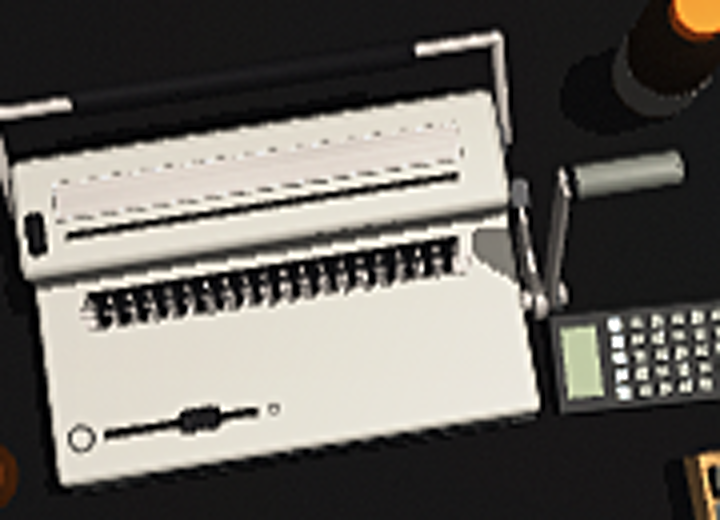

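View pics/scrop.png

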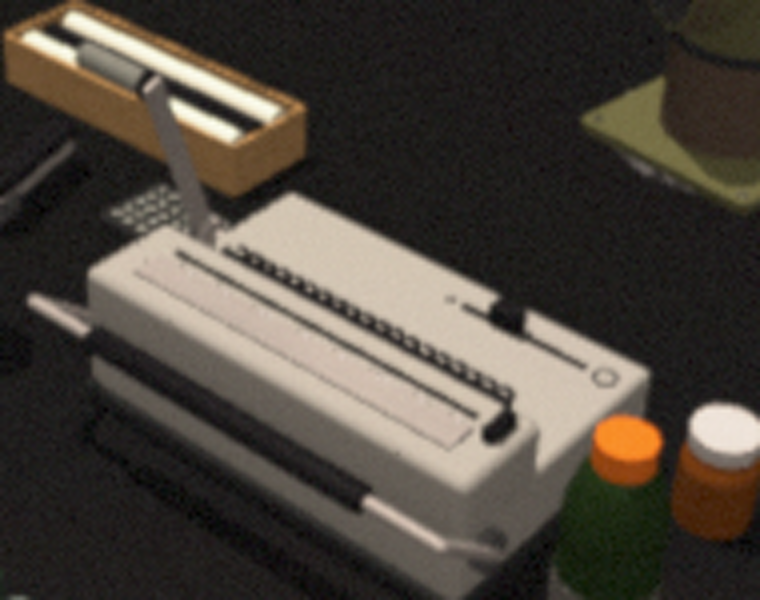

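The crops put the selector grip at (275.2,244.5) in the top view, with the ring marks at (245.5,249.2) and (293.3,242). The lever bar spans (370,185.5)–(395.5,181.3) in top and about (260,152)–(277,161) in scene.

```bash
cat >> h.py <<'E'
def togo(p,yaw,lab=""):
    "shift (cm, tool axes) and turn (deg) from present pose to TCP p, tool down, tool y along machine x (yaw)"
    s=read_state(); T=rot(s["tool_rot"])
    y=np.array([np.cos(yaw),np.sin(yaw),0]); z=np.array([0,0,-1.]); x=np.cross(y,z)
    G=R.from_matrix(np.stack([x,y,z],1))
    print(lab,np.round(T.inv().apply(np.array(p)-s["ee_pos"])*100,2),np.round((T.inv()*G).as_rotvec(degrees=True),1))
E
python3 - <<'E'
from h import *
np.set_printoptions(precision=4,suppress=True)
L=at_z("top",(245.5,249.25),.085);S=at_z("top",(293.3,242),.085)
d=L-S;print("rings",L,S,"yaw",np.arctan2(-d[0],d[1]))
a=at_z("top",(240.5,261.7),.085);b=at_z("top",(359.5,242.5),.085);d=a-b;print("front",a,b,np.linalg.norm(d),np.arctan2(-d[0],d[1]))
a=at_z("top",(370,185.5),.24);b=at_z("top",(395.5,181.3),.24);d=a-b;print("bar",a,b,np.linalg.norm(d),np.arctan2(-d[0],d[1]))
print("bar tri",tri((268.8,157),(382.75,183.2)))
print("slide",at_z("top",(275.25,244.5),.104),tri((366.5,218.5),(275.25,244.5)))
print("slot",at_z("top",(251.25,248.5),.085),at_z("top",(289.5,242.75),.085))
yaw=.13;ax=np.array([np.cos(yaw),np.sin(yaw),0]);ay=np.array([-ax[1],ax[0],0])
g=np.array([.480,.1435,0])
print("x of slide rel. axle",(g-[.5645,-.155,0])@ax)
p=g-ay*.045;p[2]=.16;togo(p,yaw,"above right of slide")
E
```

```text
rings [0.4669 0.2361 0.085 ] [0.4852 0.0939 0.085 ] yaw 0.12782666841481832
front [0.4308 0.2505 0.085 ] [ 0.4794 -0.103   0.085 ] 0.35689192991562957 0.13660806929422414
bar [ 0.6196 -0.1192  0.24  ] [ 0.6294 -0.1869  0.24  ] 0.06838329698352291 0.14313084367474715
bar tri (array([ 0.6249, -0.1529,  0.236 ]), np.float64(0.002705496411200324))
slide [0.478  0.1456 0.104 ] (array([0.4787, 0.146 , 0.0966]), np.float64(0.0010592246060398753))
slot [0.4688 0.2191 0.085 ] [0.4832 0.1052 0.085 ]
x of slide rel. axle -0.0450911884469207
above right of slide [-41.75 -30.76   7.13] [-0.   0.  61.4]
```

drive_tool(
  moves=[
    [-3, -2.2, 0, 0, 0, 6],
    [-6.5, -4.8, 0, 0, 0, 12],
    [-10.5, -7.7, 0, 0, 0, 18],
    [-14.5, -10.7, 0, 0, 0, 24],
    [-18.5, -13.6, 0, 0, 0, 30],
    [-22.5, -16.6, 0, 0, 0, 36],
    [-26.5, -19.5, 0, 0, 0, 42],
    [-30.5, -22.5, 0, 0, 0, 48],
    [-34, -25, 0, 0, 0, 54],
    [-37.5, -27.6, 0, 0, 0, 58],
    [-40, -29.5, 0, 0, 0, 61.4],
    [-41.7, -30.8, 2, 0, 0, 61.4],
    [-41.7, -30.8, 5, 0, 0, 61.4],
    [-41.7, -30.8, 7.1, 0, 0, 61.4],
    [-41.7, -30.8, 7.1, 0, 0, 61.4],
    [-41.7, -30.8, 7.1, 0, 0, 61.4],
  ],
  fingers=0,
  force=30,
)

```text
clock: 2.9
ee_pos: [0.4853, 0.0987, 0.1605]
tool_rot: [-0.0, 0.66, 0.752, -0.0]
ft_force: [-0.4, 1.1, 0.5]
opening: 0.0001
gripper_force: 0.0
```

```bash
python3 - <<'E'
from h import *
im=cams.capture("top");cv2.imwrite("pics/top2.png",cv2.resize(im[200:300,225:385],None,fx=4,fy=4,interpolation=cv2.INTER_CUBIC))
yaw=.133;ax=np.array([np.cos(yaw),np.sin(yaw),0]);ay=np.array([-ax[1],ax[0],0])
g=np.array([.479,.1455,.093])
s=read_state();print(s["ee_pos"],s["ft_force"],s["opening"],s["clock"])
togo(g-ay*.045,yaw,"down");togo(g+ay*.03,yaw)
E
```

```text
[0.48598514 0.09892989 0.16119861] [ 0.9536091   0.47589805 -0.44976852] 0.0003086294445889596 2.95
down [ 0.21 -0.08  6.82] [ 0.1  0.  -0.1]
 [ 7.71 -0.1   6.82] [ 0.1  0.  -0.1]
```

View pics/top2.png

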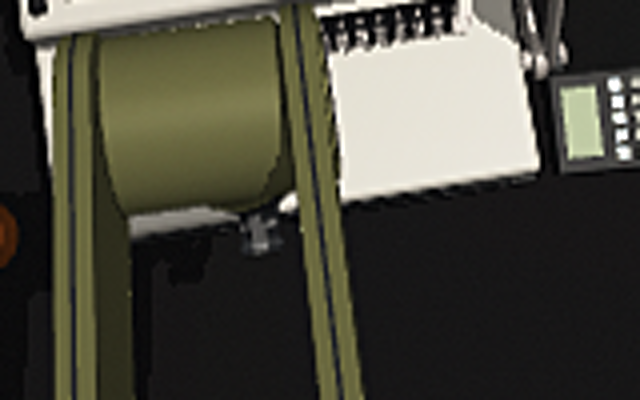

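The arm hides the selector in this view, so I'll go by feel and push along tool +x, which is machine +y.

drive_tool(
  moves=[
    [0, -0.1, 2, 0, 0, 0],
    [0, -0.1, 4, 0, 0, 0],
    [0, -0.1, 5.5, 0, 0, 0],
    [0, -0.1, 6.4, 0, 0, 0],
    [0, -0.1, 6.9, 0, 0, 0],
    [0, -0.1, 6.9, 0, 0, 0],
  ],
)

```text
clock: 3.55
ee_pos: [0.4846, 0.0988, 0.0916]
tool_rot: [0.0, 0.659, 0.752, 0.0]
ft_force: [0.7, -0.6, -0.8]
opening: 0.0
gripper_force: 0.0
```

drive_tool(
  moves=[
    [0.5, 0, 0, 0, 0, 0],
    [1, 0, 0, 0, 0, 0],
    [1.5, 0, 0, 0, 0, 0],
    [2, 0, 0, 0, 0, 0],
    [2.5, 0, 0, 0, 0, 0],
    [3, 0, 0, 0, 0, 0],
    [3.5, 0, 0, 0, 0, 0],
    [4, 0, 0, 0, 0, 0],
    [4, 0, 0, 0, 0, 0],
  ],
)

```text
clock: 4.45
ee_pos: [0.4789, 0.139, 0.0913]
tool_rot: [-0.0, 0.659, 0.752, 0.0]
ft_force: [-0.3, -0.9, 0.3]
opening: -0.0001
gripper_force: 0.0
```

drive_tool(
  moves=[
    [0.2, 0, 0, 0, 0, 0],
    [0.4, 0, 0, 0, 0, 0],
    [0.6, 0, 0, 0, 0, 0],
    [0.8, 0, 0, 0, 0, 0],
  ],
)

```text
clock: 4.85
ee_pos: [0.4779, 0.1462, 0.0912]
tool_rot: [-0.0, 0.66, 0.752, -0.0]
ft_force: [-0.1, -0.8, 0.2]
opening: 0.0006
gripper_force: 0.8
```

drive_tool(
  moves=[
    [0.15, 0, 0, 0, 0, 0],
    [0.3, 0, 0, 0, 0, 0],
    [0.4, 0, 0, 0, 0, 0],
  ],
)

```text
clock: 5.15
ee_pos: [0.4774, 0.1502, 0.0912]
tool_rot: [-0.0, 0.66, 0.752, -0.0]
ft_force: [0.9, -1.9, -0.1]
opening: 0.0001
gripper_force: 0.8
```

drive_tool(
  moves=[
    [0.15, 0, 0, 0, 0, 0],
    [0.3, 0, 0, 0, 0, 0],
    [0.4, 0, 0, 0, 0, 0],
  ],
)

```text
clock: 5.45
ee_pos: [0.4768, 0.1542, 0.0912]
tool_rot: [-0.0, 0.66, 0.752, -0.0]
ft_force: [-0.0, -2.2, 0.1]
opening: 0.0005
gripper_force: 0.8
```

drive_tool(
  moves=[
    [0.15, 0, 0, 0, 0, 0],
    [0.3, 0, 0, 0, 0, 0],
    [0.4, 0, 0, 0, 0, 0],
  ],
)

```text
clock: 5.75
ee_pos: [0.4763, 0.1582, 0.0912]
tool_rot: [-0.0, 0.66, 0.752, -0.0]
ft_force: [-0.7, -1.7, -1.0]
opening: -0.0001
gripper_force: 0.8
```

drive_tool(
  moves=[
    [0.15, 0, 0, 0, 0, 0],
    [0.3, 0, 0, 0, 0, 0],
    [0.4, 0, 0, 0, 0, 0],
  ],
)

```text
clock: 6.05
ee_pos: [0.4758, 0.1617, 0.0913]
tool_rot: [0.0, 0.659, 0.752, -0.0]
ft_force: [-0.7, -5.6, 0.0]
opening: 0.0003
gripper_force: 2.7
```

drive_tool(
  moves=[
    [0.1, 0, 0, 0, 0, 0],
    [0.15, 0, 0, 0, 0, 0],
    [0.15, 0, 0, 0, 0, 0],
  ],
)

```text
clock: 6.35
ee_pos: [0.4758, 0.1618, 0.0913]
tool_rot: [0.001, 0.659, 0.752, -0.001]
ft_force: [-0.1, -8.4, -0.8]
opening: 0.0001
gripper_force: 4.2
```

The end stop is felt: position is stuck while the force rises. The 41 mm moved also centres the travel in the slot. Next I back off, lift and go to the lever.

```bash
python3 - <<'E'
from h import *
togo([.6249,-.1529,.30],.135);togo([.6249,-.1529,.216],.135)
E
```

```text
[-33.22  10.64 -20.77] [-0.   0.2 -0.2]
 [-33.19  10.65 -12.37] [-0.   0.2 -0.2]
```

drive_tool(
  moves=[
    [-0.3, 0, 0, 0, 0, 0],
    [-0.8, 0, 0, 0, 0, 0],
    [-0.8, 0, -2, 0, 0, 0],
    [-0.8, 0, -5, 0, 0, 0],
    [-0.8, 0, -9, 0, 0, 0],
    [-0.8, 0, -13, 0, 0, 0],
    [-0.8, 0, -17, 0, 0, 0],
    [-0.8, 0, -20.9, 0, 0, 0],
    [-0.8, 0, -20.9, 0, 0, 0],
  ],
)

```text
clock: 7.25
ee_pos: [0.4804, 0.1568, 0.3067]
tool_rot: [0.003, 0.659, 0.752, 0.006]
ft_force: [0.6, -0.0, -0.2]
opening: -0.0001
gripper_force: 0.0
```

drive_tool(
  moves=[
    [-4, 1.2, 0, 0, 0, 0],
    [-8, 2.5, 0, 0, 0, 0],
    [-12, 4, 0, 0, 0, 0],
    [-16, 5.3, 0, 0, 0, 0],
    [-20, 6.6, 0, 0, 0, 0],
    [-24, 7.9, 0, 0, 0, 0],
    [-27.5, 9, 0, 0, 0, 0],
    [-30.5, 10, 0, 0, 0, 0],
    [-32.4, 10.6, 0, 0, 0, 0],
    [-32.4, 10.6, 0, 0, 0, 0],
    [-32.4, 10.6, 0, 0, 0, 0],
  ],
  fingers=5.5,
)

```text
clock: 8.35
ee_pos: [0.6235, -0.1513, 0.2995]
tool_rot: [-0.001, 0.66, 0.752, 0.0]
ft_force: [-0.1, 0.2, -0.2]
opening: 0.055
gripper_force: 0.0
```

```bash
python3 - <<'E'
from h import *
np.set_printoptions(precision=4,suppress=True)
im=cams.capture("top");sc=cams.capture("scene")
a=cv2.resize(im[140:270,225:405],None,fx=3,fy=3,interpolation=cv2.INTER_CUBIC)
b=cv2.resize(sc[110:260,220:420],None,fx=3,fy=3,interpolation=cv2.INTER_CUBIC)[:390,:]
b=cv2.resize(sc[90:240,210:400],(int(190*1.36),204)) if 0 else cv2.resize(sc[100:230,225:405],None,fx=3,fy=3,interpolation=cv2.INTER_CUBIC)
cv2.imwrite("pics/both3.png",cv2.resize(np.hstack([a,b]),(800,289)))
for l in("slide_grip","lever_grip"):
  for n in("scene","top"):
    for k in cams.place_of(l,n)[:1]: print(l,n,k["position"],k["conf"],at_z(n,k["position"],.1 if l[0]=="s" else .236))
s=read_state();print(s["ee_pos"],s["opening"],s["clock"],s["joints"])
togo([.6249,-.1529,.216],.135)
E
```

```text
slide_grip scene [393.1, 279.0] 0.59 [0.6178 0.371  0.1   ]
slide_grip top [263.5, 247.3] 0.41 [0.4708 0.1806 0.1   ]
lever_grip scene [271.0, 156.3] 0.94 [ 0.6164 -0.1506  0.236 ]
lever_grip top [381.7, 183.2] 0.48 [ 0.626 -0.151  0.236]
[ 0.6237 -0.1507  0.3007] 0.05500378439648606 8.65 [-0.303   0.3606  1.2489  0.0002  1.5319 -0.4348]
 [-0.23  0.08  8.47] [ 0.  -0.  -0.2]
```

View pics/both3.png

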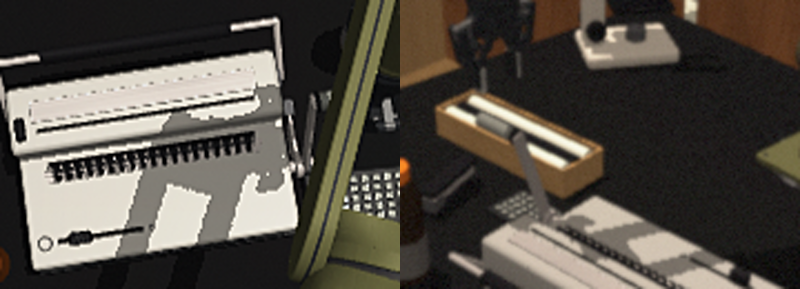

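The selector now sits at its left end by the large ring. The fingers are above the lever bar, so I descend and grip.

drive_tool(
  moves=[
    [-0.2, 0.1, 2, 0, 0, 0],
    [-0.2, 0.1, 4, 0, 0, 0],
    [-0.2, 0.1, 6, 0, 0, 0],
    [-0.2, 0.1, 7.5, 0, 0, 0],
    [-0.2, 0.1, 8.4, 0, 0, 0],
    [-0.2, 0.1, 8.4, 0, 0, 0],
  ],
)

```text
clock: 9.25
ee_pos: [0.6243, -0.153, 0.2151]
tool_rot: [-0.001, 0.659, 0.752, -0.001]
ft_force: [-0.4, -0.5, 0.3]
opening: 0.0552
gripper_force: 0.0
```

drive_tool(
  moves=[
    [0, 0, 0, 0, 0, 0],
    [0, 0, 0, 0, 0, 0],
    [0, 0, 0, 0, 0, 0],
    [0, 0, 0, 0, 0, 0],
    [0, 0, 0, 0, 0, 0],
    [0, 0, 0, 0, 0, 0],
    [0, 0, 0, 0, 0, 0],
    [0, 0, 0, 0, 0, 0],
  ],
  fingers=0,
  force=40,
)

```text
clock: 10.05
ee_pos: [0.627, -0.1538, 0.2177]
tool_rot: [0.002, 0.659, 0.752, 0.001]
ft_force: [4.9, 1.8, 6.3]
opening: 0.0207
gripper_force: 39.8
```

```bash
python3 - <<'E'
from h import *
s=read_state();print(s["ee_pos"],s["ft_force"],s["ft_torque"],s["opening"],s["gripper_force"],s["clock"])
for t in np.arange(0,.64,.035):
    p=.32-t; print(round(t,3),"dy",round(17*(np.sin(p)-np.sin(.32)),2),"dz",round(-17*(np.cos(p)-np.cos(.32)),2))
E
```

```text
[ 0.62699367 -0.15375408  0.21771629] [4.85573987 1.82910451 6.31024269] [ 0.26361553 -0.78972561  0.03537036] 0.020735071636106016 39.78500783443451 10.05
0.0 dy 0.0 dz -0.0
0.035 dy -0.57 dz -0.18
0.07 dy -1.14 dz -0.33
0.105 dy -1.72 dz -0.47
0.14 dy -2.3 dz -0.59
0.175 dy -2.89 dz -0.68
0.21 dy -3.48 dz -0.76
0.245 dy -4.07 dz -0.82
0.28 dy -4.67 dz -0.85
0.315 dy -5.26 dz -0.86
0.35 dy -5.86 dz -0.86
0.385 dy -6.45 dz -0.83
0.42 dy -7.04 dz -0.78
0.455 dy -7.64 dz -0.71
0.49 dy -8.22 dz -0.62
0.525 dy -8.81 dz -0.51
0.56 dy -9.39 dz -0.38
0.595 dy -9.96 dz -0.22
0.63 dy -10.53 dz -0.05
```

Opening reads 20.7 mm on a 22 mm bar, with some upward push, so I'll regrip slightly deeper and recentred.

drive_tool(
  moves=[
    [0, 0, 0, 0, 0, 0],
    [0, 0, 0, 0, 0, 0],
    [0, 0.3, 0, 0, 0, 0],
    [0, 0.3, 0.5, 0, 0, 0],
    [0, 0.3, 0.5, 0, 0, 0],
  ],
  fingers=4,
)

```text
clock: 10.55
ee_pos: [0.6273, -0.1532, 0.2099]
tool_rot: [-0.001, 0.66, 0.752, -0.001]
ft_force: [0.4, -0.8, -0.1]
opening: 0.0398
gripper_force: 0.0
```

drive_tool(
  moves=[
    [0, 0, 0, 0, 0, 0],
    [0, 0, 0, 0, 0, 0],
    [0, 0, 0, 0, 0, 0],
    [0, 0, 0, 0, 0, 0],
    [0, 0, 0, 0, 0, 0],
    [0, 0, 0, 0, 0, 0],
    [0, 0, 0, 0, 0, 0],
  ],
  fingers=0,
  force=40,
)

```text
clock: 11.25
ee_pos: [0.627, -0.1534, 0.2109]
tool_rot: [-0.001, 0.66, 0.752, -0.001]
ft_force: [-4.9, -1.6, 0.7]
opening: 0.0205
gripper_force: 39.3
```

drive_tool(
  moves=[
    [0, -0.3, -0.1, 0, 0, 0],
    [0, -0.6, -0.2, 0, 0, 0],
    [0, -0.6, -0.2, 0, 0, 0],
  ],
)

```text
clock: 11.55
ee_pos: [0.6244, -0.1537, 0.212]
tool_rot: [0.001, 0.66, 0.752, 0.002]
ft_force: [6.7, -0.6, -11.2]
opening: 0.0209
gripper_force: 39.8
```

drive_tool(
  moves=[
    [0, -0.3, -0.1, 0, 0, 0],
    [0, -0.6, -0.15, 0, 0, 0],
    [0, -0.6, -0.15, 0, 0, 0],
  ],
)

```text
clock: 11.85
ee_pos: [0.6196, -0.1543, 0.2136]
tool_rot: [0.002, 0.66, 0.752, 0.002]
ft_force: [7.7, 1.1, -12.5]
opening: 0.0211
gripper_force: 39.8
```

drive_tool(
  moves=[
    [0, -0.3, -0.1, 0, 0, 0],
    [0, -0.6, -0.15, 0, 0, 0],
    [0, -0.6, -0.15, 0, 0, 0],
  ],
)

```text
clock: 12.15
ee_pos: [0.6139, -0.1551, 0.2155]
tool_rot: [0.002, 0.66, 0.752, 0.003]
ft_force: [8.1, 1.0, -11.8]
opening: 0.021
gripper_force: 39.8
```

drive_tool(
  moves=[
    [0, -0.3, -0.05, 0, 0, 0],
    [0, -0.6, -0.1, 0, 0, 0],
    [0, -0.6, -0.1, 0, 0, 0],
  ],
)

```text
clock: 12.45
ee_pos: [0.6073, -0.156, 0.2174]
tool_rot: [0.002, 0.659, 0.752, 0.002]
ft_force: [3.5, 1.9, -6.3]
opening: 0.0209
gripper_force: 40.0
```

Click 1 felt: the force dropped from 8 to 3.5 N in x at ee x ≈ 0.610.

drive_tool(
  moves=[
    [0, -0.3, -0.05, 0, 0, 0],
    [0, -0.6, -0.1, 0, 0, 0],
    [0, -0.6, -0.1, 0, 0, 0],
  ],
)

```text
clock: 12.75
ee_pos: [0.6024, -0.1567, 0.2187]
tool_rot: [0.003, 0.66, 0.752, 0.003]
ft_force: [8.4, 2.0, -8.5]
opening: 0.0208
gripper_force: 39.7
```

drive_tool(
  moves=[
    [0, -0.3, -0.05, 0, 0, 0],
    [0, -0.6, -0.1, 0, 0, 0],
    [0, -0.6, -0.1, 0, 0, 0],
  ],
)

```text
clock: 13.05
ee_pos: [0.5973, -0.1574, 0.2197]
tool_rot: [0.003, 0.659, 0.752, 0.004]
ft_force: [10.1, 2.1, -8.7]
opening: 0.0208
gripper_force: 39.6
```

drive_tool(
  moves=[
    [0, -0.3, -0.03, 0, 0, 0],
    [0, -0.6, -0.05, 0, 0, 0],
    [0, -0.6, -0.05, 0, 0, 0],
  ],
)

```text
clock: 13.35
ee_pos: [0.5917, -0.1582, 0.2207]
tool_rot: [0.004, 0.66, 0.752, 0.004]
ft_force: [10.0, 2.5, -7.1]
opening: 0.0207
gripper_force: 39.6
```

drive_tool(
  moves=[
    [0, -0.3, -0.03, 0, 0, 0],
    [0, -0.6, -0.05, 0, 0, 0],
    [0, -0.6, -0.05, 0, 0, 0],
  ],
)

```text
clock: 13.65
ee_pos: [0.5847, -0.1591, 0.2217]
tool_rot: [0.003, 0.659, 0.752, 0.003]
ft_force: [5.0, 2.4, -3.1]
opening: 0.0207
gripper_force: 39.8
```

drive_tool(
  moves=[
    [0, -0.3, 0, 0, 0, 0],
    [0, -0.6, 0, 0, 0, 0],
    [0, -0.6, 0, 0, 0, 0],
  ],
)

```text
clock: 13.95
ee_pos: [0.5802, -0.1598, 0.2223]
tool_rot: [0.005, 0.659, 0.752, 0.004]
ft_force: [9.9, 2.7, -4.3]
opening: 0.0207
gripper_force: 39.5
```

Click 2 felt at x ≈ 0.587, so I expect click 3 near 0.563 and click 4 near 0.540.

drive_tool(
  moves=[
    [0, -0.3, 0, 0, 0, 0],
    [0, -0.6, 0, 0, 0, 0],
    [0, -0.6, 0, 0, 0, 0],
  ],
)

```text
clock: 14.25
ee_pos: [0.5754, -0.1604, 0.2226]
tool_rot: [0.005, 0.659, 0.752, 0.005]
ft_force: [11.7, 3.3, -3.2]
opening: 0.021
gripper_force: 39.4
```

drive_tool(
  moves=[
    [0, -0.3, 0, 0, 0, 0],
    [0, -0.6, 0, 0, 0, 0],
    [0, -0.6, 0, 0, 0, 0],
  ],
)

```text
clock: 14.55
ee_pos: [0.5699, -0.1612, 0.2228]
tool_rot: [0.006, 0.659, 0.752, 0.005]
ft_force: [12.1, 3.4, -3.6]
opening: 0.0208
gripper_force: 39.4
```

drive_tool(
  moves=[
    [0, -0.3, 0, 0, 0, 0],
    [0, -0.6, 0, 0, 0, 0],
    [0, -0.6, 0, 0, 0, 0],
  ],
)

```text
clock: 14.85
ee_pos: [0.5618, -0.1623, 0.223]
tool_rot: [0.004, 0.659, 0.752, 0.004]
ft_force: [4.2, 3.8, 1.6]
opening: 0.0208
gripper_force: 39.6
```

drive_tool(
  moves=[
    [0, -0.3, 0.03, 0, 0, 0],
    [0, -0.6, 0.05, 0, 0, 0],
    [0, -0.6, 0.05, 0, 0, 0],
  ],
)

```text
clock: 15.15
ee_pos: [0.5572, -0.1629, 0.2229]
tool_rot: [0.006, 0.66, 0.752, 0.005]
ft_force: [9.5, 4.2, 1.2]
opening: 0.0204
gripper_force: 39.4
```

Click 3 felt at x ≈ 0.564, with no block at two clicks, which confirms the selector. On to the fourth.

drive_tool(
  moves=[
    [0, -0.3, 0.03, 0, 0, 0],
    [0, -0.6, 0.07, 0, 0, 0],
    [0, -0.6, 0.07, 0, 0, 0],
  ],
)

```text
clock: 15.45
ee_pos: [0.5525, -0.1635, 0.2225]
tool_rot: [0.006, 0.659, 0.752, 0.006]
ft_force: [11.9, 3.8, 0.9]
opening: 0.021
gripper_force: 39.2
```

drive_tool(
  moves=[
    [0, -0.3, 0.04, 0, 0, 0],
    [0, -0.6, 0.08, 0, 0, 0],
    [0, -0.6, 0.08, 0, 0, 0],
  ],
)

```text
clock: 15.75
ee_pos: [0.547, -0.1643, 0.222]
tool_rot: [0.007, 0.659, 0.752, 0.006]
ft_force: [12.3, 5.5, 1.3]
opening: 0.0209
gripper_force: 39.2
```

drive_tool(
  moves=[
    [0, -0.2, 0.04, 0, 0, 0],
    [0, -0.4, 0.08, 0, 0, 0],
    [0, -0.4, 0.08, 0, 0, 0],
  ],
)

```text
clock: 16.05
ee_pos: [0.5426, -0.1649, 0.2216]
tool_rot: [0.007, 0.659, 0.752, 0.006]
ft_force: [10.7, 5.3, 4.9]
opening: 0.0208
gripper_force: 39.2
```

drive_tool(
  moves=[
    [0, -0.2, 0.04, 0, 0, 0],
    [0, -0.3, 0.06, 0, 0, 0],
    [0, -0.3, 0.06, 0, 0, 0],
  ],
)

```text
clock: 16.35
ee_pos: [0.5379, -0.1655, 0.2208]
tool_rot: [0.005, 0.659, 0.752, 0.004]
ft_force: [4.9, 3.4, 6.3]
opening: 0.0207
gripper_force: 39.2
```

Click 4 felt: the force dropped from 11 to 5 N. I settle a little further into the fourth notch, well short of the fifth crest near x ≈ 0.517.

drive_tool(
  moves=[
    [0, -0.2, 0.05, 0, 0, 0],
    [0, -0.4, 0.1, 0, 0, 0],
    [0, -0.4, 0.1, 0, 0, 0],
    [0, -0.4, 0.1, 0, 0, 0],
    [0, -0.4, 0.1, 0, 0, 0],
    [0, -0.4, 0.1, 0, 0, 0],
  ],
)

```text
clock: 16.95
ee_pos: [0.5349, -0.166, 0.2198]
tool_rot: [0.006, 0.66, 0.752, 0.005]
ft_force: [8.3, 4.5, 5.8]
opening: 0.0204
gripper_force: 41.2
```

```bash
python3 - <<'E'
from h import *
im=cams.capture("top");sc=cams.capture("scene")
a=cv2.resize(im[140:270,195:405],None,fx=3,fy=3,interpolation=cv2.INTER_CUBIC)
b=cv2.resize(sc[100:230,225:435],None,fx=3,fy=3,interpolation=cv2.INTER_CUBIC)
cv2.imwrite("pics/end.png",cv2.resize(np.hstack([a,b]),(800,248)))
s=read_state();print(s["ee_pos"],s["ft_force"],s["opening"],s["gripper_force"],s["clock"])
E
```

```text
[ 0.53491794 -0.16598042  0.21985462] [8.63128785 5.03740628 5.01926019] 0.020762711508288588 41.160297989845276 17.05
```

View pics/end.png

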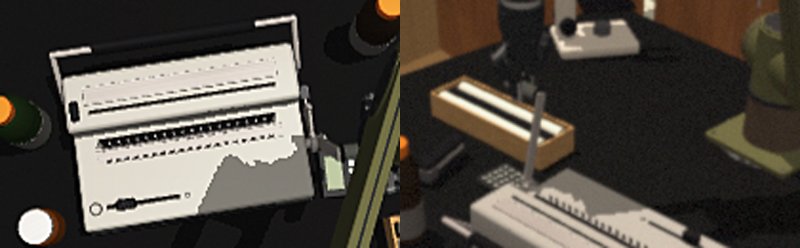

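The comb tines are swung open, the selector is at its left stop, and the lever is held steady in the fourth notch. Handing in.

```bash
python3 -c "
from h import *
print(arm.close_job())"
```

```text
the job is handed in; nothing more can be done
None
```

I slid the selector to its thick-comb stop, drew the lever through four felt clicks, and handed the job in at about 17 s with the gripper still holding it in the fourth notch and the comb open; the verdict was not reported back.

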